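Swap the open push-latch dish box beside the microscope

ROBOT

A 6-joint arm with a two-finger parallel gripper is mounted at the origin on the work surface. World frame = base frame: x ahead of the robot, y to its left, z up, the work surface at z = 0. Lengths are in m, angles in degrees, forces in N, time in s.
With the tool pointing down it reaches from about 0.4 to 0.825 m from the base axis. Payload 7 kg.
Tool frame: the origin (TCP) lies midway between the tips of the shut fingers; the grasp point (between the pads) lies 19 mm behind it; y points along the fingers, z is the direction in which the jaws open and shut, and the axes are right-handed (so a half turn about y gives the same grasp; the last joint's range is limited). The gripper opens to 88 mm and grips with 3 to 60 N. Pads are 19 mm wide; open, the fingers measure 130 mm over their backs; the gripper's body (78 mm by 193 mm) begins 47 mm behind the grasp point.
Start: joints at [83.829, 20.546, 0.682, 0, -70.136, -16.507], TCP at [0.26, 0.623, 0.203] pointing down, gripper open.
Joint ranges: [-176.03, 176.03], [-82.01, 121.73], [-58.28, 71.71], [-173.87, 95.51], [-174.79, -0.11], [-173.66, 173.66]. Speed limits (degrees/s): [136.94, 136.94, 172.46, 180, 180, 180].

INTERFACE

Orientations are given as [roll, pitch, yaw] about the fixed x, y, z axes, in that order (R = Rz(yaw) Ry(pitch) Rx(roll)).
In Python, from plant import ctrl gives the robot as it stands.
- The arm moves only by the tool step_arm, never from a script. Its argument "rows" is a list that holds one entry, the list of rows, each a list of 7 numbers: the gripper command: -1 is shut, 1 is fully open, values between are in proportion, then the shift along the world's x, y, z in cm, then the turn, a rotation vector about the world's x, y, z in degrees. In form: [[[fingers, tx, ty, tz, rx, ry, rz], ...]]. A call has 1 to 12 rows; each row shifts and turns the commanded pose from where the row before left it; what a row does not reach is not made up. A row lasts 1/8 s, in which the tool goes at most 62.5 mm and 10.7 degrees, less where a joint would pass 70% of its speed; a pose out of reach is approached as far as the arm can. A call is refused whole if a number of a shift passes 6.25 or a number of a turn 10.7, either way. A call with a gripper value outside its range is refused whole. The fingers move at their own pace and stop on an object; the grip force is fixed at half the most. Time passes only in rows, so rows that do not move let the fingers close. It gives the time, the measured TCP pose, the force and the opening at its end, in the units of the state.
- ctrl.get_obs(): the state, without advancing time (a new reading comes with each control period).
- ctrl.snapshot(name): name is "scene" or "top" or "wrist"; returns the picture (400x640x3 uint8, blue, green, red); there is no depth.
- ctrl.camera_params(name): a dict with "vertical_fov" (degrees; the focal length in pixels is half the picture's height over the tangent of half this angle, whatever the lens; pixels are square), "cx", "cy" (the principal point, pixels), "rvec" (rotation vector, rad) and "tvec" (3), from world to camera coordinates, as OpenCV has them. Camera axes: x right, y down, z forward; pixel columns grow to the right and rows downward; lengths in m; the calibration is good to about 2 mm. A picture is of the moment at which its call begins: read the wrist's pose just before it. camera_params takes no time and is no camera call; for the wrist camera it gives the pose at the moment of the call.
- ctrl.close_job(): hands the job in, once; it reports no verdict.
The state is a dict: "clock": time; "joint_pos": joint angles; "qvel": joint speeds; "tau": joint torques, N m; "tool_pos": TCP position; "orientation": TCP orientation; "force": force on the tool from outside, world axes, zero at the start; "moment": the same for the moment, N m; "opening": finger opening in m.
Only numpy, scipy, OpenCV 4.12 (cv2) and the standard library are available. Lean on these libraries where they do the work, as an engineer would, in place of code of your own. Each camera call takes 0.05 s, during which the arm holds its last target. There are 200 camera calls.

TASK

Only one dish box may stand open at a time: the box with the yellow lid was left open, so first press its lid down until it latches shut, then press the blue lid to release it so that it springs open. Leave the yellow and the white box latched shut and the blue box open.

Things in the scene. Friction and masses are not known exactly. Their poses are not given: they have to be found in the camera images.
- yellow_pad (a point): Grey 24 x 60 mm press pad on the yellow lid (132 x 112 mm) of a fixed dish box, 148 x 116 mm at the foot. Point: centre of the pad's top, 100 mm from the hinge, 38 mm from the lid's free edge. z axis square to the lid, x along the lid towards the hinge, y along the hinge. Latched shut: level, point 78.5 mm above the bench. Open: 126 mm up, 14 mm nearer the hinge.
- blue_pad (a point): The same pad on the blue lid of a like box, latched at the start. All lids: from latched, about 2 N sinks the pad 10 mm to a hard stop; once it has sunk over 7 mm and is let go, the lid springs open to 0.5 rad by itself. A press that stops short leaves the latch as it was.
- white_pad (a point): The same pad on the white lid of a third like box, latched shut at the start and to be left so.
- yellow_lid (a joint): Hinge of the yellow lid, rad: 0 latched level, 0.5 sprung open (as at the start, or still rising to it), -0.1 at the stop when pressed. Pushing down anywhere near the pad with about 2 N (more if fast) closes it; it latches only if pushed on past level to the stop 10 mm lower and let go, when it comes back up to 0 and stays. One more press would release it again.
Not all that is in view belongs to the job. What is shaped like the part that bears blue_pad but pink or red is not meant.

How it is judged:
By the outcome, as a careful person would: the job done as asked, in the order asked, and still so for the second after the job is handed in, with the robot touching nothing.
It also fails if it takes over 40 s, if anything falls off the work surface, if the arm or the gripper's body presses on something with over 40 N, if the wrist force passes 120 N, or if a joint passes its speed limit or range.

## Working session

There is one attempt and no reset: what is moved stays moved. The work goes in short steps, Python scripts to look and compute and a tool call to move; the robot and the scene stay as the last step left them, time stands still between calls to the robot, and variables do not carry over. Pictures are saved under pics/ and viewed, about 8 in all and at most 12, crops included, and the job is handed in when it is done.

Besides the shell and the picture viewer there is one more tool, called as a command line: name --argument value ..., lists and objects as JSON in quotes. step_arm: Moves the arm, as the interface text tells. Its arguments: {"type":"object","properties":{"rows":{"type":"array"}},"required":["rows"]}

```bash
mkdir -p pics; cat > h.py <<'E'
import numpy as np, cv2
from plant import ctrl
def K(p):
    f=200/np.tan(np.radians(p["vertical_fov"])/2); return np.array([[f,0,p["cx"]],[0,f,p["cy"]],[0,0,1]])
def proj(name,X,p=None):
    p=p or ctrl.camera_params(name)
    return cv2.projectPoints(np.array(X,float).reshape(-1,3),np.array(p["rvec"],float),np.array(p["tvec"],float),K(p),None)[0].reshape(-1,2)
def back(name,uv,z,p=None):
    p=p or ctrl.camera_params(name); R=cv2.Rodrigues(np.array(p["rvec"],float))[0]; t=np.array(p["tvec"],float).ravel()
    c=-R.T@t; d=R.T@np.linalg.inv(K(p))@np.array([uv[0],uv[1],1.]); return c+d*(z-c[2])/d[2]
E
python3 - <<'E'
from h import *
for n in("scene","top"):
    cv2.imwrite(f"pics/{n}.png",ctrl.snapshot(n)); p=ctrl.camera_params(n); print(n,p)
print(ctrl.get_obs())
E
```

```text
scene {'vertical_fov': 46.5647801627218, 'cx': 309.19900394471085, 'cy': 192.33163140684425, 'rvec': array([ 2.24157041,  0.95481358, -0.39431226]), 'tvec': array([-0.17265823, -0.22043881,  1.61580849])}
top {'vertical_fov': 48.74523875399736, 'cx': 318.8345351305615, 'cy': 193.12754303615313, 'rvec': array([ 2.15772523, -2.10247366,  0.21669769]), 'tvec': array([-0.15811865,  0.41936669,  1.16034109])}
{'clock': 0.1, 'joint_pos': array([ 8.38288401e+01,  2.05872078e+01,  6.39191425e-01, -1.82638585e-02,
       -7.01349951e+01, -1.65058526e+01]), 'qvel': array([-0.10760164, -0.12685582,  0.10944132,  0.03432537, -0.08440249,
        0.01251563]), 'tau': array([-1.48745155e-03, -5.84160519e+01,  2.93751830e+01,  7.01553449e+00,
        1.01950337e-02, -5.54504402e-05]), 'tool_pos': array([0.26009113, 0.62237191, 0.20231741]), 'orientation': array([-8.99155307e+01,  7.12434523e-03,  1.57316774e+02]), 'force': array([ 1.14094694, -0.00774952, -0.2455883 ]), 'moment': array([ 0.00841889,  0.00827782, -0.00592099]), 'opening': 0.08767014478426337}
```

View pics/top.png

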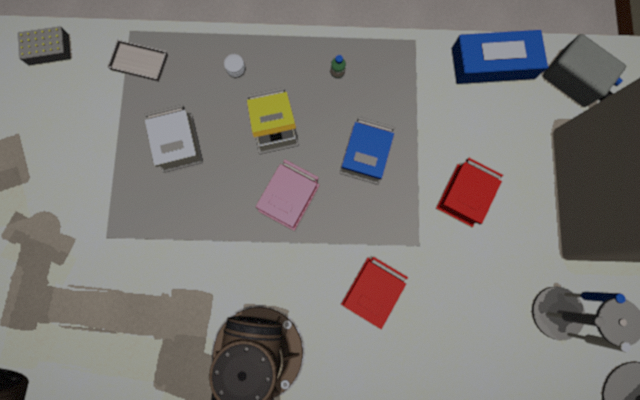

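View pics/scene.png

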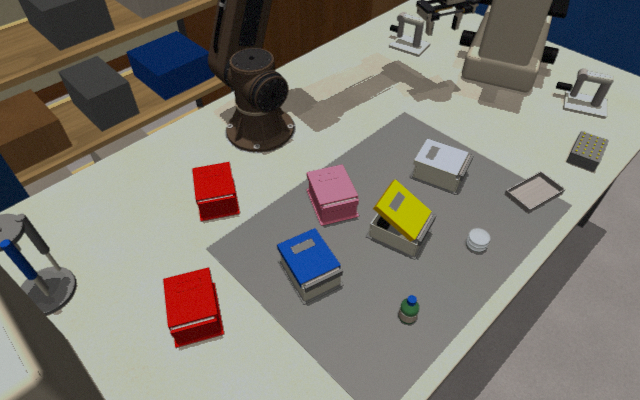

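```bash
python3 - <<'E'
from h import *
im=cv2.imread("pics/top.png")
c=cv2.resize(im[85:195,140:400],None,fx=3,fy=3,interpolation=cv2.INTER_CUBIC)
s=cv2.imread("pics/scene.png")
d=cv2.resize(s[135:300,270:480],None,fx=3,fy=3,interpolation=cv2.INTER_CUBIC)[:,:]
cv2.imwrite("pics/c1.png",c); cv2.imwrite("pics/c2.png",d)
print(proj("top",[[0,0,0],[.26,.623,.203],[.5,0,0],[.5,.2,0]]),proj("scene",[[0,0,0],[.26,.623,.203]]))
for n,uv,z in(("y",(271,118),.126),("b",(366,159),.0785),("w",(172,146),.0785)): 
    X=back("top",uv,z); print(n,X,np.hypot(*X[:2]),proj("scene",X))
E
```

```text
[[258.67741752 352.67792445]
 [-21.09386571 241.34302946]
 [267.41553328 167.86298081]
 [196.75269257 165.89187403]] [[259.5337921  128.92231597]
 [439.61359863  36.95225126]]
y [ 0.60267179 -0.01674384  0.126     ] 0.6029043402623357 [[396.31904263 200.04456508]]
b [ 0.51265363 -0.27071442  0.0785    ] 0.5797413612029456 [[302.17855701 245.8648789 ]]
w [0.53341068 0.24858582 0.0785    ] 0.588491176327949 [[432.70013595 152.35700704]]
```

View pics/c1.png

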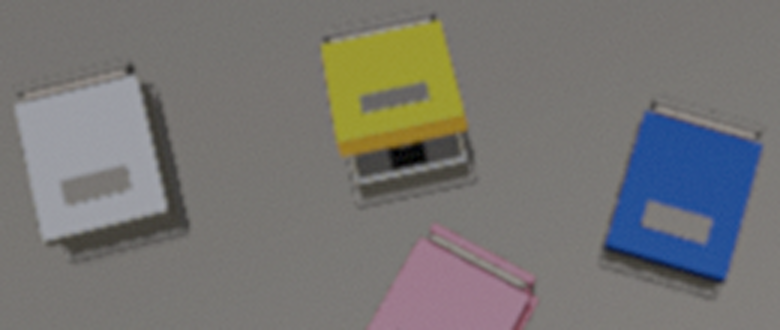

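View pics/c2.png

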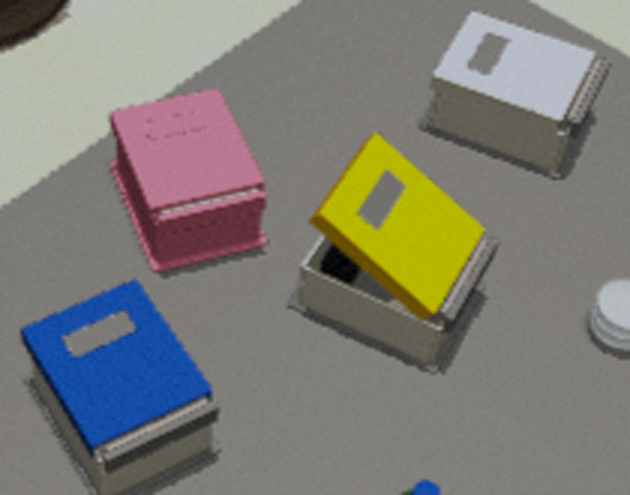

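The top crop shows the pads at top-image pixels yellow (271,117), blue (366,159) and white (172,146). The two views agree to about 1.5 px. The red boxes (470,190) and (375,292) and the pink box (288,194) are decoys. The blue-lidded box with the grey pad, at (366,159), is the one meant. I'll move above the yellow pad with the fingers shut.

step_arm --rows '[[[-1,2.75,-5.3,0,0,0,2],[-1,2.75,-5.3,0,0,0,2],[-1,2.75,-5.3,0,0,0,2],[-1,2.75,-5.3,0,0,0,2],[-1,2.75,-5.3,0,0,0,2],[-1,2.75,-5.3,0,0,0,2],[-1,2.75,-5.3,0,0,0,2],[-1,2.75,-5.3,0,0,0,2],[-1,2.75,-5.3,0,0,0,2],[-1,2.75,-5.3,0,0,0,2],[-1,2.75,-5.3,0,0,0,2],[-1,2.75,-5.3,0,0,0,2]]]'

```text
clock: 1.6
tool_pos: [0.5907, -0.0151, 0.203]
orientation: [-90.0, -0.0, -178.6]
force: [1.4, 0.8, -0.8]
opening: 0.0009
```

step_arm --rows '[[[-1,0,0,0,0,0,0],[-1,0,0,0,0,0,0]]]'

```text
clock: 1.85
tool_pos: [0.5899, -0.0135, 0.2026]
orientation: [-90.0, -0.1, -178.8]
force: [-0.2, -0.4, -0.6]
opening: 0.0005
```

step_arm --rows '[[[-1,0,-0.3,-2,0,0,0],[-1,0,-0.3,-2,0,0,0],[-1,0,0,-2,0,0,0],[-1,0,0,-1,0,0,0],[-1,0,0,-1,0,0,0],[-1,0,0,-1,0,0,0],[-1,0,0,-1,0,0,0],[-1,0,0,-1,0,0,0],[-1,0,0,-1,0,0,0],[-1,0,0,0,0,0,0]]]'

```text
clock: 3.1
tool_pos: [0.5898, -0.0194, 0.0822]
orientation: [-90.0, -0.1, -178.7]
force: [0.2, 0.6, 1.3]
opening: 0.0007
```

step_arm --rows '[[[-1,0,0,-0.5,0,0,0],[-1,0,0,-0.5,0,0,0],[-1,0,0,0,0,0,0]]]'

```text
clock: 3.48
tool_pos: [0.5902, -0.0192, 0.0728]
orientation: [-90.0, -0.0, -178.7]
force: [-0.2, -0.4, 1.0]
opening: 0.0005
```

step_arm --rows '[[[-1,0,0,-0.2,0,0,0],[-1,0,0,-0.2,0,0,0],[-1,0,0,-0.1,0,0,0],[-1,0,0,0,0,0,0]]]'

```text
clock: 3.98
tool_pos: [0.5901, -0.0192, 0.0681]
orientation: [-90.0, -0.0, -178.7]
force: [-0.2, -0.5, 1.5]
opening: 0.0004
```

step_arm --rows '[[[-1,0,0,-0.1,0,0,0],[-1,0,0,0,0,0,0]]]'

```text
clock: 4.22
tool_pos: [0.5903, -0.0192, 0.0671]
orientation: [-90.0, 0.0, -178.7]
force: [0.1, 0.1, 1.0]
opening: 0.0003
```

step_arm --rows '[[[-1,0,0,-0.1,0,0,0],[-1,0,0,0,0,0,0]]]'

```text
clock: 4.47
tool_pos: [0.5903, -0.0192, 0.0661]
orientation: [-90.0, -0.0, -178.7]
force: [0.4, 0.6, 1.4]
opening: 0.0002
```

step_arm --rows '[[[-1,0,0,-0.1,0,0,0],[-1,0,0,0,0,0,0]]]'

```text
clock: 4.72
tool_pos: [0.5902, -0.0192, 0.0651]
orientation: [-90.0, -0.0, -178.7]
force: [0.3, -0.4, 1.4]
opening: 0.0004
```

step_arm --rows '[[[-1,0,0,-0.1,0,0,0],[-1,0,0,0,0,0,0]]]'

```text
clock: 4.97
tool_pos: [0.5902, -0.0192, 0.0641]
orientation: [-90.0, -0.0, -178.7]
force: [-0.3, 0.5, 0.8]
opening: 0.0004
```

```bash
python3 - <<'E'
from h import *
a=ctrl.snapshot("scene")[130:290,270:480]; print(ctrl.get_obs()["force"],ctrl.get_obs()["tool_pos"])
cv2.imwrite("pics/c3.png",cv2.resize(a,None,fx=3,fy=3,interpolation=cv2.INTER_CUBIC))
E
```

```text
[-0.45759271 -0.47983892  0.5855356 ] [ 0.59019703 -0.0192096   0.06407807]
```

View pics/c3.png

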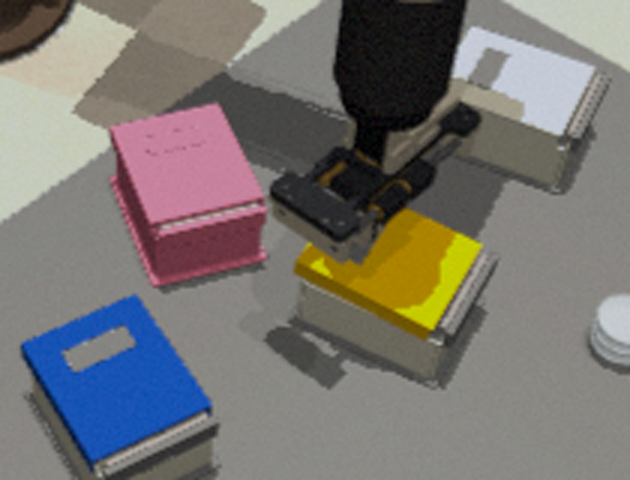

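The picture shows the yellow lid pressed to roughly level, with the shut fingers on the pad at about (350,250). The stop hasn't been felt yet, so I'll go on down.

step_arm --rows '[[[-1,0,0,-0.1,0,0,0],[-1,0,0,-0.1,0,0,0],[-1,0,0,0,0,0,0]]]'

```text
clock: 5.4
tool_pos: [0.5902, -0.0192, 0.062]
orientation: [-90.0, -0.0, -178.7]
force: [-0.7, -0.6, 1.3]
opening: 0.0001
```

step_arm --rows '[[[-1,0,0,-0.1,0,0,0],[-1,0,0,-0.1,0,0,0],[-1,0,0,0,0,0,0]]]'

```text
clock: 5.78
tool_pos: [0.5902, -0.0192, 0.0601]
orientation: [-90.0, -0.0, -178.7]
force: [-1.1, -1.8, 1.1]
opening: 0.0001
```

```bash
python3 - <<'E'
from h import *
o=ctrl.get_obs();t=o["tool_pos"];print(o["force"],o["moment"],t)
s=ctrl.snapshot("scene");w=ctrl.snapshot("wrist");p=proj("scene",t)[0]
print(p,proj("wrist",t))
s=cv2.resize(s[170:270,330:455],None,fx=4,fy=4,interpolation=cv2.INTER_CUBIC)
q=((p-[330,170])*4).astype(int);print(q)
cv2.drawMarker(s,tuple(int(v) for v in q),(255,0,255),0,14,1)
out=np.zeros((400,800,3),np.uint8);out[:,:500]=s;out[:188,500:]=cv2.resize(w,(300,188))
cv2.imwrite("pics/c4.png",out)
E
```

```text
[-1.09330543 -1.80512202  1.07873169] [-0.1218274  0.2577576  0.0226374] [ 0.59018959 -0.01922676  0.06005005]
[389.24057963 214.1349355 ] [[317.76065693 231.21918388]]
[236 176]
```

View pics/c4.png

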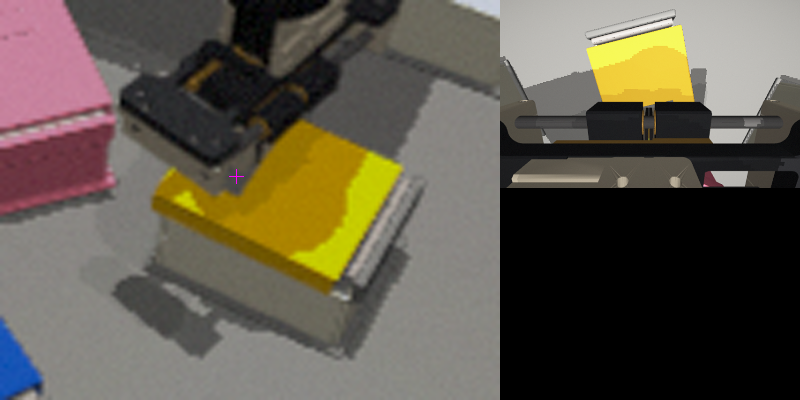

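The tip at crop pixel (236,185) is on the lid just off the pad. The lid looks level or lower. I'll step on slowly.

step_arm --rows '[[[-1,0,0,-0.1,0,0,0],[-1,0,0,0,0,0,0]]]'

```text
clock: 6.12
tool_pos: [0.5903, -0.0192, 0.0591]
orientation: [-90.0, 0.0, -178.7]
force: [-0.6, 0.5, 0.6]
opening: 0.0005
```

```bash
python3 - <<'E'
from h import *
o=ctrl.get_obs();print(o["force"],o["moment"],o["tool_pos"])
# lid edges: yellow corner predictions in top view for level/pressed given heading
h=np.radians(13.5);ex=np.array([np.cos(h),np.sin(h),0]);ey=np.array([-ex[1],ex[0],0])
hinge=np.array([.589,-.020,0])+.1*ex
for a in(0,-.1,.1):
  P=[]
  for r,s in((.138,.056),(.138,-.056),(.006,.056),(.006,-.056)):
    P.append(hinge-ex*r*np.cos(a)+ey*s+[0,0,.0755+r*np.sin(a)])
  print(a,np.round((proj("scene",P)-[330,170])*4).tolist())
E
```

```text
[-0.64945355  0.53769273  0.59678758] [-0.14002565  0.20180227  0.00584338] [ 0.59030504 -0.01917517  0.05913134]
0 [[224.0, 88.0], [148.0, 193.0], [401.0, 165.0], [331.0, 278.0]]
-0.1 [[223.0, 101.0], [148.0, 206.0], [401.0, 165.0], [331.0, 278.0]]
0.1 [[227.0, 75.0], [151.0, 180.0], [401.0, 164.0], [331.0, 277.0]]
```

step_arm --rows '[[[-1,0,0,-0.1,0,0,0],[-1,0,0,-0.1,0,0,0],[-1,0,0,0,0,0,0]]]'

```text
clock: 6.5
tool_pos: [0.5902, -0.0192, 0.057]
orientation: [-90.0, -0.0, -178.7]
force: [-0.8, -0.2, 0.5]
opening: 0.0002
```

```bash
python3 - <<'E'
from h import *
for i in range(3):
    w=ctrl.snapshot("wrist");s=ctrl.snapshot("scene");o=ctrl.get_obs();print(o["force"].round(2),o["moment"].round(2),o["tool_pos"].round(4),o["tau"].round(2))
p=ctrl.camera_params("wrist")
out=np.zeros((600,800,3),np.uint8);out[:,:]=0
a=cv2.resize(s[180:250,360:440],None,fx=7,fy=7,interpolation=cv2.INTER_CUBIC);out[:490,:560]=a
cv2.imwrite("pics/c5.png",out[:490,:560]);cv2.imwrite("pics/w5.png",w)
E
```

```text
[-0.42 -0.67  0.81] [-0.15  0.2   0.02] [ 0.5902 -0.0192  0.0571] [  0.16 -51.72  23.72   5.47   0.35  -0.  ]
[-0.6  -0.17  0.97] [-0.15  0.2  -0.03] [ 0.5902 -0.0192  0.0572] [  0.17 -51.74  23.76   5.48   0.36  -0.  ]
[-0.74 -0.29  0.7 ] [-0.18  0.19  0.02] [ 0.5902 -0.0192  0.0572] [  0.17 -51.75  23.77   5.48   0.37  -0.  ]
```

View pics/c5.png

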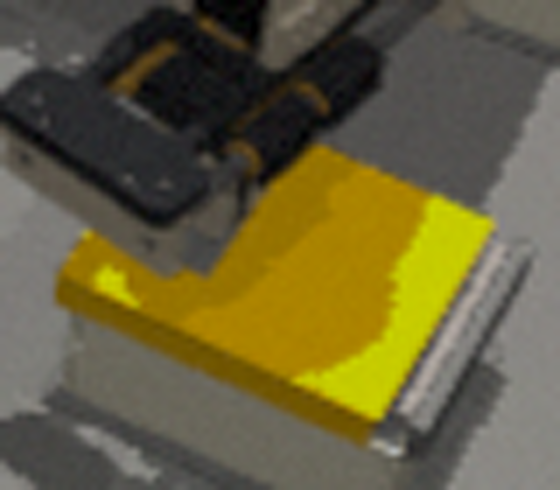

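The lid's near free corner is at crop (58,280), which puts it slightly below level. That is between latched and the stop, so I'll continue to the stop.

step_arm --rows '[[[-1,0,0,-0.1,0,0,0],[-1,0,0,-0.1,0,0,0],[-1,0,0,0,0,0,0]]]'

```text
clock: 7.18
tool_pos: [0.5902, -0.0193, 0.055]
orientation: [-90.0, -0.0, -178.7]
force: [-0.3, -0.5, 1.1]
opening: 0.0007
```

step_arm --rows '[[[-1,0,0,-0.1,0,0,0],[-1,0,0,-0.1,0,0,0],[-1,0,0,0,0,0,0]]]'

```text
clock: 7.55
tool_pos: [0.5903, -0.0192, 0.0531]
orientation: [-90.0, -0.0, -178.7]
force: [-0.4, -0.3, 1.5]
opening: 0.0004
```

```bash
python3 - <<'E'
from h import *
w=ctrl.snapshot("wrist");s=ctrl.snapshot("scene");o=ctrl.get_obs();print(o["force"].round(2),o["moment"].round(2),o["tool_pos"].round(4))
out=np.zeros((590,640,3),np.uint8);out[:300,:480]=cv2.resize(w,(480,300))
out[300:,:]=cv2.resize(s[185:243,352:480],(640,290),interpolation=cv2.INTER_CUBIC)
p=ctrl.camera_params("wrist");print(p)
cv2.imwrite("pics/c6.png",out)
h=np.radians(13.5);ex=np.array([np.cos(h),np.sin(h),0]);ey=np.array([-ex[1],ex[0],0])
hinge=np.array([.589,-.020,0])+.1*ex
for a in(.1,0,-.1):
  P=[hinge-ex*r*np.cos(a)+ey*s+[0,0,.0755+r*np.sin(a)] for r,s in((.138,.056),(.138,-.056),(.006,.056),(.006,-.056))]
  print(a,((proj("scene",P)-[352,185])*5+[0,300]).round().tolist(),(proj("wrist",P)*.75).round().tolist())
E
```

```text
[-1.09 -0.28  1.71] [-0.15  0.26  0.02] [ 0.5903 -0.0192  0.0532]
{'vertical_fov': 69.31558115864848, 'cx': 317.18752391025413, 'cy': 201.9172724648502, 'rvec': array([-2.11348074,  2.06465077,  0.25508954]), 'tvec': array([-0.03266005,  0.5784151 ,  0.38757869])}
0.1 [[174.0, 319.0], [78.0, 450.0], [391.0, 430.0], [304.0, 571.0]] [[179.0, 249.0], [322.0, 222.0], [132.0, 78.0], [292.0, 40.0]]
0 [[170.0, 335.0], [75.0, 466.0], [391.0, 431.0], [304.0, 572.0]] [[184.0, 239.0], [316.0, 214.0], [133.0, 78.0], [292.0, 41.0]]
-0.1 [[169.0, 352.0], [74.0, 483.0], [391.0, 431.0], [303.0, 573.0]] [[187.0, 228.0], [311.0, 205.0], [133.0, 78.0], [291.0, 41.0]]
```

View pics/c6.png

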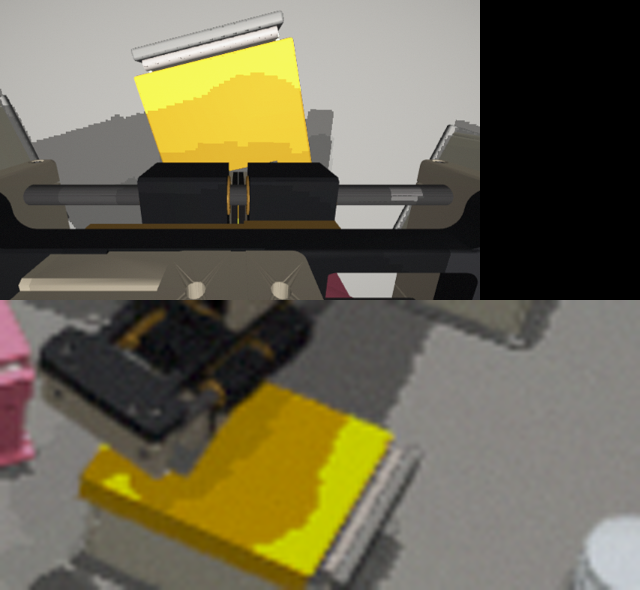

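```bash
python3 - <<'E'
from h import *
w=ctrl.snapshot("wrist");t=ctrl.snapshot("top");T=ctrl.get_obs()["tool_pos"];print(proj("wrist",T),proj("top",T),T)
out=np.zeros((600,800,3),np.uint8)
out[:360,:800]=cv2.resize(w[190:280,220:420],(800,360),interpolation=cv2.INTER_CUBIC)
out[360:,:]=cv2.resize(t[85:165,190:457],(800,240),interpolation=cv2.INTER_CUBIC)
cv2.imwrite("pics/c7.png",out)
E
```

```text
[[317.77096924 231.21285221]] [[274.03465977 131.62044998]] [ 0.590256   -0.01922586  0.05316074]
```

View pics/c7.png

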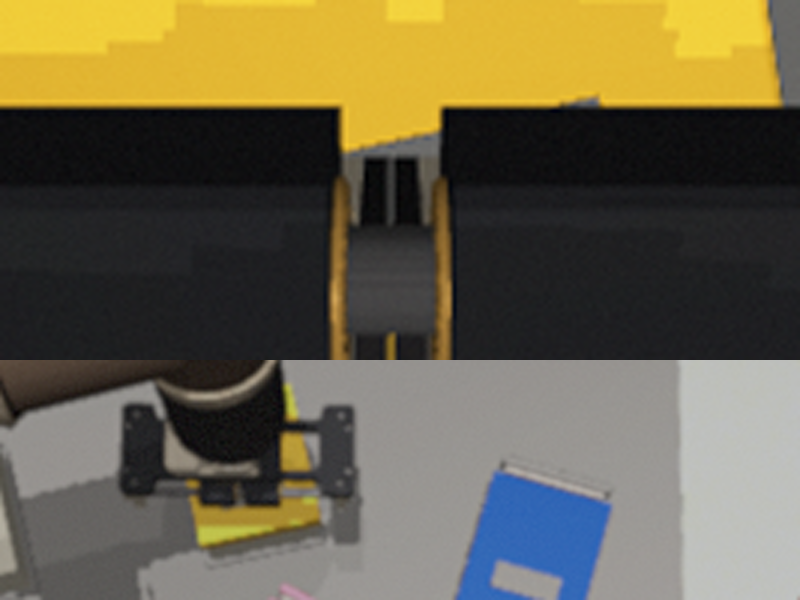

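```bash
python3 - <<'E'
from h import *
for z in(.05,.055,.06,.065,.07,.075,.08): print(z,back("wrist",(317.5,225.7),z).round(4),back("wrist",(370,214.5),z).round(4))
h=np.radians(13.5);ex=np.array([np.cos(h),np.sin(h),0]);ey=np.array([-ex[1],ex[0],0])
hinge=np.array([.589,-.020,0])+.1*ex
for a in(0,-.1,-.2,-.3):
  print(a,[proj("wrist",hinge-ex*.088*np.cos(a)+ey*s+[0,0,.0785+.088*np.sin(a)]).round(1).tolist() for s in(.002,-.03)])
E
```

```text
0.05 [ 0.593 -0.019  0.05 ] [ 0.6017 -0.0538  0.05  ]
0.055 [ 0.5947 -0.0189  0.055 ] [ 0.6032 -0.0528  0.055 ]
0.06 [ 0.5964 -0.0189  0.06  ] [ 0.6046 -0.0518  0.06  ]
0.065 [ 0.5981 -0.0188  0.065 ] [ 0.6061 -0.0508  0.065 ]
0.07 [ 0.5998 -0.0188  0.07  ] [ 0.6076 -0.0498  0.07  ]
0.075 [ 0.6015 -0.0188  0.075 ] [ 0.609  -0.0489  0.075 ]
0.08 [ 0.6032 -0.0187  0.08  ] [ 0.6105 -0.0479  0.08  ]
0 [[[311.3, 229.8]], [[366.5, 218.5]]]
-0.1 [[[311.5, 224.2]], [[364.0, 213.4]]]
-0.2 [[[311.3, 217.8]], [[361.4, 207.5]]]
-0.3 [[[310.8, 210.9]], [[358.9, 200.9]]]
```

The wrist crop shows the tip on the pad, whose hinge-side edge is at crop (390,143). The lid angle comes out near -0.03 to -0.05. So real contact is about 18 mm behind the stated TCP, and the stop should come near TCP z = 0.049. I'll press on.

step_arm --rows '[[[-1,0,0,-0.1,0,0,0],[-1,0,0,-0.1,0,0,0],[-1,0,0,0,0,0,0]]]'

```text
clock: 8.12
tool_pos: [0.5903, -0.0192, 0.0511]
orientation: [-90.0, 0.0, -178.7]
force: [0.1, 0.3, 1.2]
opening: 0.0006
```

step_arm --rows '[[[-1,0,0,-0.1,0,0,0],[-1,0,0,-0.1,0,0,0],[-1,0,0,0,0,0,0]]]'

```text
clock: 8.5
tool_pos: [0.5903, -0.0192, 0.0491]
orientation: [-90.0, 0.0, -178.7]
force: [0.3, -0.2, 1.7]
opening: 0.0004
```

step_arm --rows '[[[-1,0,0,-0.1,0,0,0],[-1,0,0,-0.1,0,0,0],[-1,0,0,0,0,0,0]]]'

```text
clock: 8.88
tool_pos: [0.5903, -0.0192, 0.0471]
orientation: [-90.0, 0.0, -178.7]
force: [0.3, 0.1, 0.6]
opening: 0.0005
```

step_arm --rows '[[[-1,0,0,-0.1,0,0,0],[-1,0,0,0,0,0,0]]]'

```text
clock: 9.12
tool_pos: [0.5904, -0.0192, 0.0461]
orientation: [-90.0, 0.0, -178.7]
force: [0.3, -1.2, 1.1]
opening: 0.0006
```

step_arm --rows '[[[-1,0,0,-0.1,0,0,0],[-1,0,0,0,0,0,0]]]'

```text
clock: 9.38
tool_pos: [0.5904, -0.0192, 0.0456]
orientation: [-90.0, 0.0, -178.7]
force: [-0.8, 0.0, 3.8]
opening: 0.0002
```

step_arm --rows '[[[-1,0,0,-0.1,0,0,0],[-1,0,0,0,0,0,0]]]'

```text
clock: 9.62
tool_pos: [0.5905, -0.0192, 0.0453]
orientation: [-90.0, 0.0, -178.6]
force: [-3.4, 0.4, 10.3]
opening: 0.0008
```

step_arm --rows '[[[-1,0,0,0.5,0,0,0],[-1,0,0,1.5,0,0,0],[-1,0,0,2,0,0,0],[-1,0,0,4,0,0,0],[-1,0,0,4,0,0,0],[-1,0,0,3,0,0,0]]]'

```text
clock: 10.38
tool_pos: [0.5905, -0.0192, 0.1968]
orientation: [-90.0, 0.1, -178.7]
force: [1.0, -0.3, -0.7]
opening: 0.0002
```

```bash
python3 - <<'E'
from h import *
w=ctrl.snapshot("wrist");s=ctrl.snapshot("scene");o=ctrl.get_obs();print(o["force"].round(2),o["tool_pos"].round(4))
out=np.zeros((600,720,3),np.uint8);out[:300,:480]=cv2.resize(w,(480,300))
out[300:,:]=cv2.resize(s[170:270,270:510],(720,300),interpolation=cv2.INTER_CUBIC)
cv2.imwrite("pics/c8.png",out)
E
```

```text
[-0.68 -0.06 -0.97] [ 0.5923 -0.0191  0.1989]
```

View pics/c8.png

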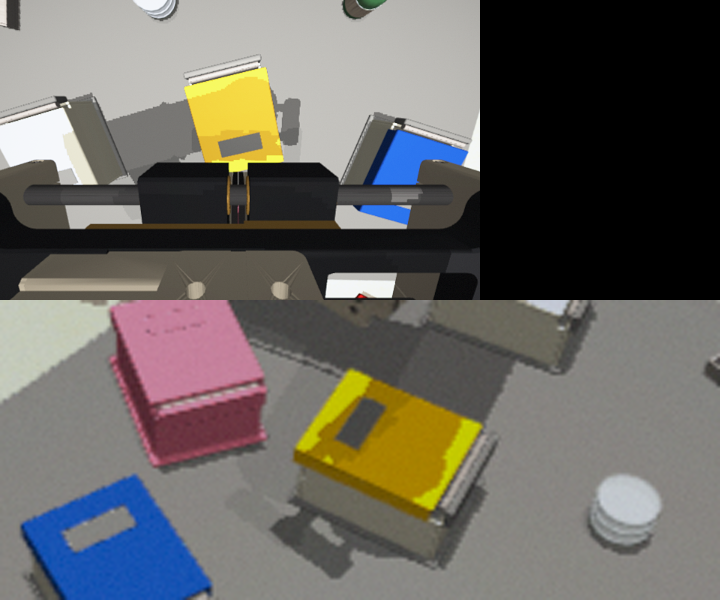

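The stop was felt (10 N at TCP z = 0.0453). After letting go the lid stays down and looks level: scene crop corners (297,455) and (430,515). Next I'll check its angle numerically and work out the blue approach.

```bash
python3 - <<'E'
from h import *
print("ypad",back("wrist",(320,193.3),.0785),"scene",back("scene",(270+359/3,170+124/3),.0785), back("scene",(270+359/3,170+124/3),.126))
h=np.radians(13.5);ex=np.array([np.cos(h),np.sin(h),0]);hinge=np.array([.589,-.020,0])+.1*ex
for a in(0,.1,.5):
  P=hinge-ex*.1*np.cos(a)+[0,0,.0785+.1*np.sin(a)];print(a,proj("scene",P),"obs",(270+359/3,170+124/3))
X=back("top",(365.7,159),.0785);print("blue top",X,"scene",back("scene",(303,246),.0785),"move cm",(X-ctrl.get_obs()["tool_pos"])*100)
E
```

```text
ypad [ 0.59249232 -0.02160664  0.0785    ] scene [ 0.59319592 -0.02417468  0.0785    ] [ 0.61544359 -0.05891614  0.126     ]
0 [[389.46290545 209.65789121]] obs (389.6666666666667, 211.33333333333334)
0.1 [[390.04013697 207.31810127]] obs (389.6666666666667, 211.33333333333334)
0.5 [[395.71304325 199.64996072]] obs (389.6666666666667, 211.33333333333334)
blue top [ 0.51263019 -0.2699096   0.0785    ] scene [ 0.51441374 -0.2695071   0.0785    ] move cm [ -7.96338892 -25.08392937 -12.04450272]
```

Yellow is latched: the observed pad (389.7,211.3) matches angle 0, not 0.5. Going to blue at (0.513, -0.270).

step_arm --rows '[[[-1,-1.3,-4.2,0,0,0,0],[-1,-1.3,-4.2,0,0,0,0],[-1,-1.3,-4.2,0,0,0,0],[-1,-1.3,-4.2,0,0,0,0],[-1,-1.3,-4.2,0,0,0,0],[-1,-1.2,-4.1,0,0,0,0],[-1,0,0,0,0,0,0],[-1,0,0,0,0,0,0]]]'

```text
clock: 11.48
tool_pos: [0.513, -0.2702, 0.194]
orientation: [-90.0, -0.0, -178.7]
force: [-0.2, -0.4, 0.2]
opening: 0.0004
```

step_arm --rows '[[[-1,0,0,-2,0,0,0],[-1,0,0,-2,0,0,0],[-1,0,0,-2,0,0,0],[-1,0,0,-2,0,0,0],[-1,0,0,-2,0,0,0],[-1,0,0,-1.5,0,0,0],[-1,0,0,-1,0,0,0],[-1,0,0,-0.5,0,0,0],[-1,0,0,0,0,0,0],[-1,0,0,0,0,0,0]]]'

```text
clock: 12.72
tool_pos: [0.5136, -0.2704, 0.0647]
orientation: [-90.0, 0.1, -178.7]
force: [-0.6, -1.1, -0.2]
opening: 0.0006
```

step_arm --rows '[[[-1,0,0,-0.3,0,0,0],[-1,0,0,-0.3,0,0,0],[-1,0,0,-0.3,0,0,0],[-1,0,0,-0.3,0,0,0],[-1,0,0,0,0,0,0]]]'

```text
clock: 13.35
tool_pos: [0.5131, -0.2702, 0.0519]
orientation: [-90.0, -0.0, -178.7]
force: [-0.3, 0.5, 0.3]
opening: 0.0006
```

step_arm --rows '[[[-1,0,0,-0.2,0,0,0],[-1,0,0,-0.2,0,0,0],[-1,0,0,0,0,0,0]]]'

```text
clock: 13.72
tool_pos: [0.5133, -0.2702, 0.0481]
orientation: [-90.0, -0.0, -178.7]
force: [-0.3, 0.1, 0.5]
opening: 0.0004
```

step_arm --rows '[[[-1,0,0,-0.2,0,0,0],[-1,0,0,0,0,0,0]]]'

```text
clock: 13.98
tool_pos: [0.5134, -0.2702, 0.0461]
orientation: [-90.0, 0.0, -178.7]
force: [-0.9, -0.3, 0.4]
opening: 0.0004
```

step_arm --rows '[[[-1,0,0,-0.1,0,0,0],[-1,0,0,0,0,0,0]]]'

```text
clock: 14.22
tool_pos: [0.5134, -0.2703, 0.0456]
orientation: [-90.0, 0.0, -178.7]
force: [-1.2, 0.7, 4.7]
opening: 0.0003
```

step_arm --rows '[[[-1,0,0,-0.1,0,0,0],[-1,0,0,0,0,0,0]]]'

```text
clock: 14.48
tool_pos: [0.5135, -0.2703, 0.0454]
orientation: [-90.0, 0.0, -178.7]
force: [-3.4, 1.5, 11.8]
opening: 0.0002
```

step_arm --rows '[[[-1,0,0,-0.1,0,0,0],[-1,0,0,0,0,0,0]]]'

```text
clock: 14.72
tool_pos: [0.5135, -0.2704, 0.0452]
orientation: [-90.0, 0.1, -178.6]
force: [-5.4, 3.6, 17.3]
opening: 0.0
```

Blue is at its stop. I'll lift quickly, clear of the rising lid, then look.

step_arm --rows '[[[-1,0,0,1.5,0,0,0],[-1,0,0,4,0,0,0],[-1,0,0,5,0,0,0],[-1,0,0,5,0,0,0],[-1,0,0,5,0,0,0],[-1,-1,4,0,0,0,0],[-1,-1,4,0,0,0,0],[-1,-1,3,0,0,0,0],[-1,0,0,0,0,0,0],[-1,0,0,0,0,0,0],[-1,0,0,0,0,0,0],[-1,0,0,0,0,0,0]]]'

```text
clock: 16.23
tool_pos: [0.4833, -0.1608, 0.2479]
orientation: [-90.0, -0.0, -178.7]
force: [0.2, 0.1, 0.5]
opening: 0.0003
```

```bash
python3 - <<'E'
from h import *
s=ctrl.snapshot("scene");o=ctrl.get_obs();print(o["force"].round(2),o["tool_pos"].round(4),o["clock"])
cv2.imwrite("pics/c9.png",cv2.resize(s[130:310,260:500],(800,600),interpolation=cv2.INTER_CUBIC))
h=np.radians(-13.3);ex=np.array([np.cos(h),np.sin(h),0]);hinge=np.array([.513,-.270,0])+.1*ex
print([((proj("scene",hinge-ex*.1*np.cos(a)+[0,0,.0785+.1*np.sin(a)])-[260,130])/.3).round().tolist() for a in (0,.5)])
print((proj("scene",[[.592,-.022,.0785],[.534,.249,.0785]])-[260,130])/.3)
E
```

```text
[-0.53  0.61 -0.05] [ 0.4833 -0.1607  0.2479] 16.275
[[[142.0, 386.0]], [[148.0, 359.0]]]
[[432.81619643 268.86591861]
 [576.47660304  74.62016777]]
```

View pics/c9.png

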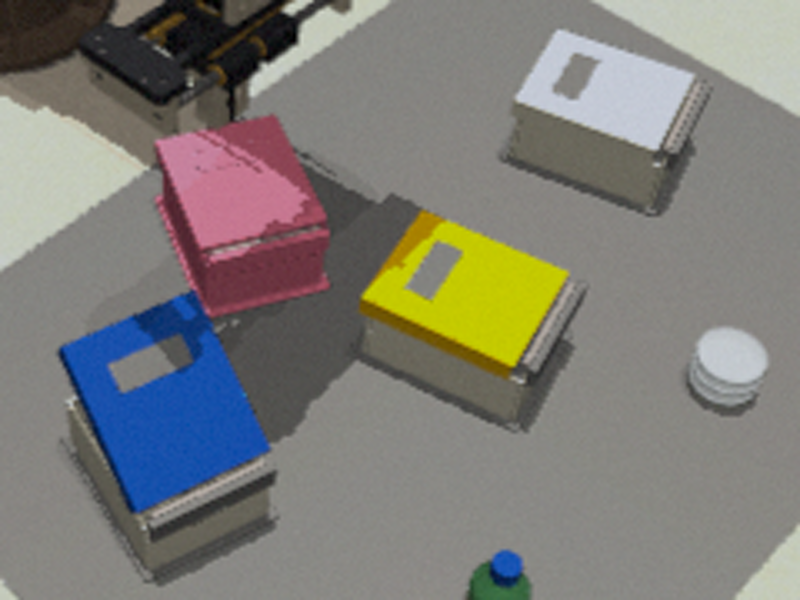

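The blue pad at crop (150,362) fits 0.5 rad, for which (148,359) is expected. Yellow at (435,270) and white at (577,76) both fit latched. The arm is clear.

```bash
python3 -c "
from plant import ctrl
print(ctrl.close_job())"
```

```text
the job is handed in; nothing more can be done
None
```

The job is done and handed in at about 16.3 s. I pressed the yellow lid to its hard stop first (about 10 N) and let it latch. Then I pressed the blue lid to its stop (about 17 N) and let it spring open.

- **Last picture:** the blue pad fits 0.5 rad (open), the yellow and white pads fit latched and level, and the arm was clear of everything with no contact force.
- **One disagreement:** both stops came at a TCP height of about 45 mm, where the given sizes imply 68.5 mm. I relied on the felt stop and the pictures instead.

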